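Load a battery pack into a charger past its sprung dust flap

ROBOT

A 6-joint arm with a two-finger parallel gripper is mounted at the origin on the work surface. World frame = base frame: x ahead of the robot, y to its left, z up, the work surface at z = 0. Lengths are in mm, angles in degrees, forces in N, time in s.
With the tool pointing down it reaches from about 300 to 850 mm from the base axis. Payload 4.2 kg.
Tool frame: the origin (TCP) lies at the very end of the fingers, on their centre line; the grasp point (between the pads) lies 19 mm behind it; x points along the fingers, z is the direction in which the jaws open and shut, and the axes are right-handed (so a half turn about x gives the same grasp; the last joint's range is limited). The gripper opens to 91 mm and grips with 3 to 60 N. Pads are 32 mm wide; open, the fingers measure 118 mm over their backs; the gripper's body (76 mm by 178 mm) begins 60 mm behind the grasp point.
Start: joints at [71.677, 18.312, 89.639, -0, 72.044, -1.146], TCP at [169.816, 549.368, 213.976] pointing down, gripper open.
Joint ranges: [-177.97, 177.97], [-48.28, 115.42], [12.27, 149.76], [-77.06, 257.06], [2.81, 150.46], [-146.56, 146.56]. Speed limits (degrees/s): [147.25, 147.25, 180, 180, 180, 180].

INTERFACE

Orientations are given as [roll, pitch, yaw] about the fixed x, y, z axes, in that order (R = Rz(yaw) Ry(pitch) Rx(roll)).
In Python, from workcell import state, grab_frame, camera_info, env, search_frame, place_of gives the robot as it stands.
- The arm moves only by the tool drive_tool, never from a script. Its argument "plan" is a list of rows, each a list of 7 numbers: the turn, a rotation vector about the world's x, y, z in degrees, then the shift along the world's x, y, z in mm, then the finger opening in mm, from 0 to 91.2. In form: [[wx, wy, wz, dx, dy, dz, jaw], ...]. A call has 1 to 10 rows; each row is the pose to reach, as a shift and turn from the pose measured when the call began; what a row does not reach only later rows make up. A row lasts 1/8 s, in which the tool goes at most 62.5 mm and 10.7 degrees, less where a joint would pass 70% of its speed; a pose out of reach is approached as far as the arm can. A call with a gripper value outside its range is refused whole. The fingers move at their own pace and stop on an object; "grip_force" is the grip in N (left out, the last holds). Time passes only in rows, so rows that repeat a pose let the fingers close. It gives the time, the measured TCP pose, the force and the opening at its end, in the units of the state.
- state(): the state, without advancing time (a new reading comes with each control period).
- grab_frame(name): name is "scene" or "top" or "wrist"; returns the picture (420x560x3 uint8, red, green, blue); there is no depth.
- camera_info(name): a dict with "intrinsics" (3x3 intrinsics, pixels), "origin" and "orientation" of the camera in the world; the wrist camera has in their place "hand_eye" (4x4, takes a point from camera to tool coordinates, whose origin is the TCP and whose axes are the tool frame's). Camera axes: x right, y down, z forward; pixel columns grow to the right and rows downward; lengths in mm; the calibration is good to about 2 mm. The wrist camera is an equidistant fisheye: a pixel r from the principal point sees the ray r / f radians off the axis. A picture is of the moment at which its call begins: read the wrist's pose just before it. camera_info takes no time and is no camera call.
- env.job_done(): hands the job in, once; it reports no verdict.
Trained networks look in the newest picture that a camera, given by its name, has taken for a name from the list of things; names that differ only in an ending like _2 or _b are one class to them, and where a whole thing is asked for, a point or a joint stands for the part that bears it (a point fixed in the world has none). Each returns a list of dicts, best first, with "p" (0 to 1); they miss things now and then, are a little off and sometimes report something else, mostly with a low value. They report only what shows in the picture. A call takes as long as a camera call.
- search_frame(camera, label): "rect" ([left, top, right, bottom] as shares, 0 to 1, of the picture: columns of its width, rows of its height, round what is visible of it).
- place_of(camera, label): "location" ([column, row] as shares, 0 to 1, of the picture: columns of its width, rows of its height: a listed point, or the origin of a listed thing).
The state is a dict: "time_s": time; "qpos": joint angles; "qvel": joint speeds; "effort": joint torques, N m; "ee_pos": TCP position; "ee_rot": TCP orientation; "force": force on the tool from outside, world axes, zero at the start; "torque": the same for the moment, N m; "gripper_width": finger opening in mm.
Only numpy, scipy, OpenCV 4.12 (cv2) and the standard library are available. Lean on these libraries where they do the work, as an engineer would, in place of code of your own. Each camera call takes 0.05 s, during which the arm holds its last target. There are 200 camera calls.

TASK

Take the yellow battery pack out of the rack and put it into the charging station, foot first: push the orange sprung flap open with the pack, keep it held open while you feel for the socket hidden below, and press the pack fully home in the socket, upright, then let go. The socket sits off to one side by a different amount each time and is out of sight, so search for it gently and never lean hard on the station with the pack. Leave the blue and the white pack standing in the rack.

Things in the scene. Friction and masses are not known exactly. Their poses are not given: they have to be found in the camera images.
- pack_yellow_mid (a point): Centre (half-way up) of the yellow battery pack, an upright bar 20 mm thick (x), 36 mm wide (y), 105 mm tall (z, up), 0.15 to 0.3 kg; black cap, brass contacts at the foot, 52.5 mm below this point. Stands loose in a rack pocket; either way round is fine. Grip it across its 20 mm near the top: only the top 42 mm stand out of the station when home.
- pack_blue_mid (a point): Centre of the blue pack, same size and shape, in another pocket of the rack; to be left standing there.
- pack_white_mid (a point): Centre of the white pack, same size and shape, in another pocket of the rack; to be left standing there.
- rack: Fixed aluminium rack, 64 mm (x) by 212 mm (y) by 32 mm tall, origin at the centre of its underside, on the table. Three pockets along its y at -70, 0 and +70 mm, each 23 by 39 mm, floor at 7 mm height; packs stand with their 36 mm width along the rack's y. Which pack is in which pocket varies.
- station: Fixed grey charging station on the table, 150 mm (x) by 140 mm (y) by 85 mm tall, flat top, z up; origin at the centre of its underside, straight below the slot's middle. The pack goes in with its 36 mm width along the station's y and its thickness centred on x = 0. Heights in the other entries are above this origin.
- slot_mouth (a point): Middle of the slot, level with the station's top (85 mm up), axes as the station. Slot 66 mm long along y (+-33 mm), under the orange flap. Its near wall is at x = -12.5 mm all the way down, with a slanting 6 mm lead-in at the top. Its far edge is at x = +21 mm, but flares in below 46 mm height to +12.5 mm, leaving the pack 2.5 mm of play each side in x.
- slot_floor (a point): Slot's middle at floor height, 22 mm up. The unseen socket, 38.5 mm long in y, 18 mm deep, has its middle anywhere from -12 to +12 mm along y from here, fixed. Flat square shoulders beside it, tops 40 mm up, give on springs, 2.5 N/mm, to a hard stop 5 mm down. The foot of a misplaced pack lands at 40 mm, one end only on a shoulder. Home: foot at 22 mm, on contacts that give up to 2 mm at 4 N/mm.
- flap (a joint): Angle of the orange flap: 0 closed (level, 5 mm below the top), up to 1.5 rad pushed down into the slot. Hinge along the far edge (x = +17.5 mm, 80 mm up), 29 mm long towards -x, 64 mm wide. Spring: 1.6 N at the free edge to start it, 4 N when wide open. Past a pack (1.3 rad) its edge presses the pack towards the near wall; the rubbing adds some N and can hold a loose pack short of home.

How it is judged:
By the outcome, as a careful person would: the job done as asked, in the order asked, and still so for the second after the job is handed in, with the robot touching nothing.
It also fails if it takes over 64 s, if anything falls off the work surface, if the arm or the gripper's body presses on something with over 40 N, if the wrist force passes 120 N, or if a joint passes its speed limit or range.

## Working session

There is one attempt and no reset: what is moved stays moved. The work goes in short steps, Python scripts to look and compute and a tool call to move; the robot and the scene stay as the last step left them, time stands still between calls to the robot, and variables do not carry over. Pictures are saved under pics/ and viewed, about 8 in all and at most 12, crops included, and the job is handed in when it is done.

Besides the shell and the picture viewer there is one more tool, called after ">>>" in YAML: its name, and indented under it one key for each argument. drive_tool: Moves the arm, as the interface text tells. Its arguments: {"type":"object","properties":{"plan":{"type":"array"},"grip_force":{"type":"number"}},"required":["plan"]}

```bash
mkdir -p pics; ls
cat > h.py <<'E'
import numpy as np, cv2
from workcell import state, grab_frame, camera_info, env, search_frame, place_of
from scipy.spatial.transform import Rotation as R
def pix(cam,u,v):
    i=camera_info(cam); K=np.array(i["intrinsics"]); 
    d=np.linalg.inv(K)@[u,v,1]
    return np.array(i["origin"]),i,d
E
python3 - <<'E'
from h import *
s=state(); print(s)
for c in ["scene","top","wrist"]:
    print(c,camera_info(c))
    im=grab_frame(c); cv2.imwrite(f"pics/{c}0.png",im[:,:,::-1])
    for l in ["pack_yellow_mid","pack_blue_mid","pack_white_mid","rack","station","slot_mouth"]:
        print(l,[(np.round(np.array(r["location"])*[560,420],1),round(r["p"],2)) for r in place_of(c,l)][:2])
a=[cv2.imread(f"pics/{c}0.png") for c in ["scene","top","wrist"]]
cv2.imwrite("pics/a.png",cv2.resize(np.vstack([np.hstack(a[:2]),np.hstack([a[2],a[2]*0])]),(800,600)))
E
```

```text
pics
{'time_s': 0.0, 'qpos': array([ 7.16770401e+01,  1.83526300e+01,  8.97058118e+01,  2.77182727e-04,
        7.20441464e+01, -1.14513087e+00]), 'qvel': array([ 0.02907651,  0.00254772,  0.03581317,  0.01737439,  0.10216583,
       -0.11339394]), 'effort': array([-4.22339299e-04, -4.12471390e+01, -2.31973439e+01,  7.26166950e-02,
        4.57319291e-02, -1.59262668e-04]), 'ee_pos': array([169.65203936, 548.87733352, 213.11439871]), 'ee_rot': array([ 178.70768777,   89.89741146, -108.47022697]), 'force': array([ 0.10314326, -0.44131254, -0.36479577]), 'torque': array([-0.02238251,  0.03010557, -0.08444109]), 'gripper_width': 90.9808822768229}
scene {'intrinsics': array([[464.14094235,   0.        , 272.20554947],
       [  0.        , 464.14094235, 199.66146037],
       [  0.        ,   0.        ,   1.        ]]), 'origin': array([1104.23898744,  -40.15475395,  720.82699664]), 'orientation': array([-138.5979774 ,   -0.24148203,   89.85907584])}
pack_yellow_mid [(array([231.7, 202.4]), 0.84)]
pack_blue_mid [(array([159.3, 199.1]), 0.57)]
pack_white_mid [(array([197.9, 201.7]), 0.75)
[... 665 characters left out ...]
), 0.85), (array([396.5, 226.7]), 0.33)]
slot_mouth [(array([200.4, 225.3]), 0.88)]
wrist {'intrinsics': array([[325.1922621 ,   0.        , 279.83855424],
       [  0.        , 325.1922621 , 209.66238685],
       [  0.        ,   0.        ,   1.        ]]), 'hand_eye': array([[ 5.05009127e-05, -2.36111020e-01,  9.71726085e-01,
        -1.69661272e+02],
       [ 1.24911129e-03, -9.71725313e-01, -2.36110897e-01,
         6.62664408e+01],
       [ 9.99999219e-01,  1.22571784e-03,  2.45855925e-04,
         6.27193800e-01],
       [ 0.00000000e+00,  0.00000000e+00,  0.00000000e+00,
         1.00000000e+00]])}
pack_yellow_mid []
pack_blue_mid []
pack_white_mid []
rack []
station []
slot_mouth []
```

View pics/a.png

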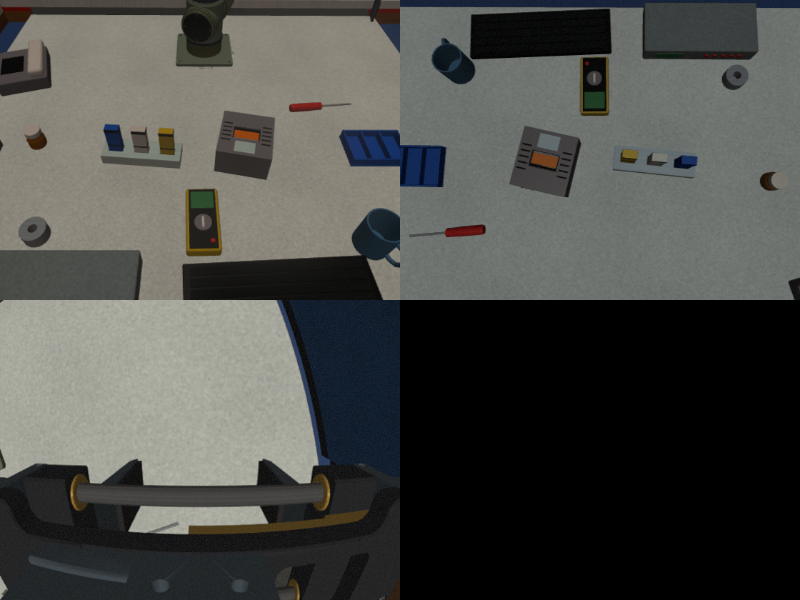

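```bash
cat >> h.py <<'E'
def ray(cam,uv):
    i=camera_info(cam);K=np.array(i["intrinsics"])
    d=R.from_euler("xyz",i["orientation"],degrees=True).apply(np.linalg.inv(K)@[uv[0],uv[1],1])
    return np.array(i["origin"]),d/np.linalg.norm(d)
def tri(a,b):
    A=[];B=[]
    for o,d in (ray("scene",a),ray("top",b)):
        P=np.eye(3)-np.outer(d,d);A.append(P);B.append(P@o)
    x=np.linalg.lstsq(np.vstack(A),np.hstack(B),rcond=None)
    return x[0].round(1),np.sqrt(x[1]).round(1)
def atz(cam,uv,z):
    o,d=ray(cam,uv);return (o+d*(z-o[2])/d[2]).round(1)
E
python3 - <<'E'
from h import *
for n,a,b,z in [("y",(231.7,202.4),(320,218.4),59.5),("b",(159.3,199.1),(396.4,227.9),59.5),("w",(197.9,201.7),(355.8,223.4),59.5),("rack",(199.6,218.9),(355.9,227.1),0),("st",(340.5,216.9),(210.2,229.3),0),("slot",(346.3,185.5),(200.4,225.3),85)]:
    print(n,tri(a,b),atz("scene",a,z),atz("top",b,z))
im=cv2.imread("pics/top0.png")
hsv=cv2.cvtColor(im,cv2.COLOR_BGR2HSV)
m=cv2.inRange(hsv,(3,150,100),(17,255,255)); m[:, :160]=0;m[:,250:]=0;m[:200]=0;m[250:]=0
c=max(cv2.findContours(m,0,2)[0],key=cv2.contourArea); r=cv2.minAreaRect(c); bx=cv2.boxPoints(r)
print(r,[atz("top",p,80) for p in bx])
x=cv2.resize(im[160:300,150:430],(800,400),interpolation=2);cv2.imwrite("pics/b.png",np.clip(x*1.8,0,255))
E
```

```text
y (array([ 531. , -111. ,   62.7]), array([1.6])) [ 528.2 -112.5   59.5] [ 531.3 -110.1   59.5]
b (array([ 517.1, -249.5,   55.9]), array([2.6])) [ 520.  -250.3   59.5] [ 516.5 -246.8   59.5]
w (array([ 523.8, -176. ,   56.4]), array([1.5])) [ 526.5 -176.4   59.5] [ 523.4 -174.4   59.5]
rack (array([ 522.9, -181.4,    3.6]), array([2.1])) [ 520.1 -180.6    0. ] [ 523.4 -183.4    0. ]
st (array([514.2, 100. ,  -0.7]), array([2.])) [514.6 101.4   0. ] [514.1  98.5   0. ]
slot (array([511.8, 101.6,  88.9]), array([1.])) [508.  103.2  85. ] [512.2 101.6  85. ]
((202.03369140625, 223.85391235351562), (34.62836456298828, 14.840728759765625), 12.994616508483887) [array([508.8, 132.5,  80. ]), array([534.8, 127.8,  80. ]), array([521.9,  67. ,  80. ]), array([496.1,  71.9,  80. ])][ WARN:0@0.682] global loadsave.cpp:1063 imwrite_ Unsupported depth image for selected encoder is fallbacked to CV_8U.
```

View pics/b.png

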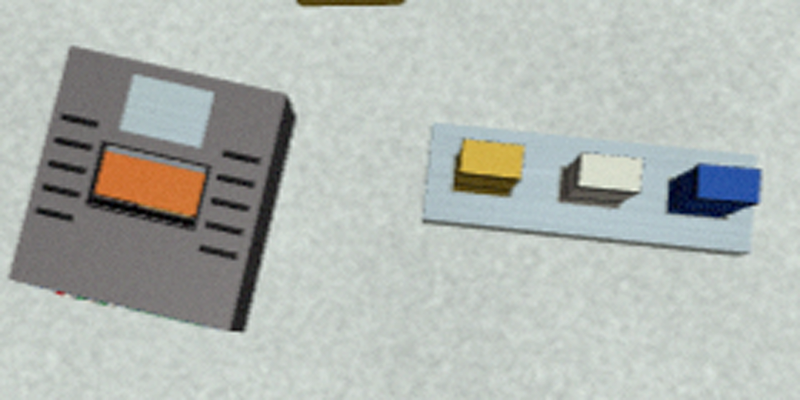

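Run:
```python
from h import *
s=state();M=R.from_euler("xyz",s["ee_rot"],degrees=True).as_matrix();print(M.round(3))
for yaw in (-6,174):
    z=np.array([np.cos(np.radians(yaw)),np.sin(np.radians(yaw)),0]);x=np.array([0,0,-1.]);T=np.c_[x,np.cross(z,x),z]
    print(yaw,R.from_matrix(T@M.T).as_rotvec(degrees=True).round(1), R.from_matrix(T).as_euler("xyz",degrees=True))
print(np.array([531,-111,200])-s["ee_pos"])
```

```text
[[ 0.    -0.955  0.295]
 [ 0.     0.295  0.955]
 [-1.    -0.     0.   ]]
-6 [ -0.    0.  -78.8] [ 6. 90.  0.]
174 [ -0.   -0.  101.2] [-174.   90.    0.]
[ 361.15320424 -660.37180584  -13.98423826]<sys>:0: UserWarning: Gimbal lock detected. Setting third angle to zero since it is not possible to uniquely determine all angles.
```

>>> drive_tool:
  plan:
    - [0,0,-9,40,-60,0,91]
    - [0,0,-19,80,-120,0,91]
    - [0,0,-29,120,-180,0,91]
    - [0,0,-39,150,-240,0,91]
    - [0,0,-48,180,-300,0,91]
    - [0,0,-57,210,-360,0,91]
    - [0,0,-66,240,-420,0,91]
    - [0,0,-74,270,-480,0,91]
    - [0,0,-78.8,300,-540,0,91]
    - [0,0,-78.8,330,-600,0,91]

```text
time_s: 2.3
ee_pos: [473.5, 1.7, 214.3]
ee_rot: [18.2, 89.9, 12.2]
force: [1.9, 0.7, -0.2]
gripper_width: 91.1
```

```bash
cat >> h.py <<'E'
def wshot(name):
    s=state();im=grab_frame("wrist");cv2.imwrite(f"pics/{name}.png",im[:,:,::-1]);np.savez(f"pics/{name}.npz",p=s["ee_pos"],r=s["ee_rot"]);return s,im
def wray(s,uv):
    i=camera_info("wrist");K=np.array(i["intrinsics"]);H=np.array(i["hand_eye"])
    a=np.array([(uv[0]-K[0,2])/K[0,0],(uv[1]-K[1,2])/K[1,1]]);t=np.hypot(*a)
    d=np.r_[a/t*np.sin(t),np.cos(t)] if t>0 else np.array([0,0,1.])
    M=R.from_euler("xyz",s["ee_rot"],degrees=True)
    return M.apply(H[:3,3])+s["ee_pos"],M.apply(H[:3,:3]@d)
def watz(s,uv,z):
    o,d=wray(s,uv);return (o+d*(z-o[2])/d[2]).round(1)
E
python3 - <<'E'
from h import *
s,im=wshot("w1");print(s["ee_pos"],s["ee_rot"],s["qpos"],s["time_s"])
for l in ["pack_yellow_mid","pack_blue_mid","pack_white_mid","rack"]:
    r=place_of("wrist",l)
    for q in r[:1]:
        uv=np.array(q["location"])*[560,420];print(l,uv,q["p"],watz(s,uv,0 if l=="rack" else 59.5))
E
```

```text
[473.45612689   1.70190186 214.33754507] [18.197021   89.92297095 12.17299133] [-1.19848881e+00  9.07986094e+00  1.02179477e+02  1.91245490e-02
  6.86657220e+01  4.81859484e+00] 2.3
pack_yellow_mid [338.408 288.708] 0.7 [ 528.6 -108.5   59.5]
rack [328.776 311.682] 0.61 [ 522.9 -175.5   -0. ]
```

View pics/w1.png

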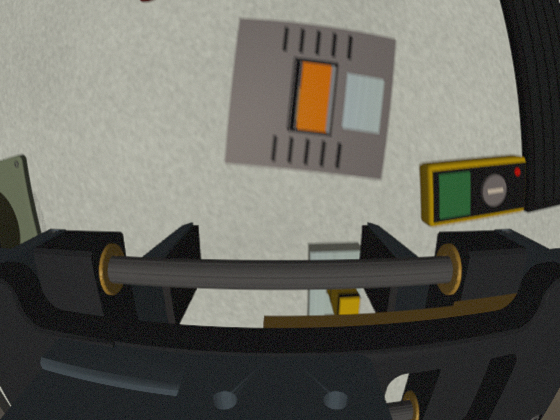

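```bash
cat >> h.py <<'E'
def flap(name,x0=230,x1=400,y0=20,y1=180):
    f=np.load(f"pics/{name}.npz");s=dict(ee_pos=f["p"],ee_rot=f["r"]);im=cv2.imread(f"pics/{name}.png")
    m=cv2.inRange(cv2.cvtColor(im,cv2.COLOR_BGR2HSV),(3,150,80),(17,255,255));k=m*0;k[y0:y1,x0:x1]=1;m*=k
    c=max(cv2.findContours(m,0,1)[0],key=cv2.contourArea)[:,0].astype(float)
    w=np.array([watz(s,p,80)[:2] for p in c],np.float32)
    r=cv2.minAreaRect(w);return r,cv2.boxPoints(r).round(1)
E
python3 - <<'E'
from h import *
print(flap("w1"))
f=np.load("pics/w1.npz");s=dict(ee_pos=f["p"],ee_rot=f["r"])
for p in [(240,18),(396,40),(380,180),(226,162)]: print(p,watz(s,p,85))
E
```

```text
(((514.9384155273438, 98.81369018554688), (66.9618148803711, 27.816604614257812), 79.29785919189453), array([[495.1,  68.5],
       [522.4,  63.3],
       [534.8, 129.1],
       [507.5, 134.3]], dtype=float32))
(240, 18) [455.2 181.7  85. ]
(396, 40) [600.8 150.3  85. ]
(380, 180) [571.5  15.   85. ]
(226, 162) [428.   46.3  85. ]
```

>>> drive_tool:
  plan:
    - [0,0,-8,15,-40,0,91]
    - [0,0,-16,30,-80,0,91]
    - [0,0,-24.4,57,-112,0,91]
    - [0,0,-24.4,57,-112,0,91]
    - [0,0,-24.4,57,-112,0,91]

```text
time_s: 3.18
ee_pos: [528.5, -106.3, 213.6]
ee_rot: [163.8, 89.9, 133.5]
force: [0.5, -0.1, 0.2]
gripper_width: 91.1
```

Run:
```python
from h import *
s,im=wshot("w2");print(s["ee_pos"],s["ee_rot"],s["qpos"],s["time_s"])
for l in ["pack_yellow_mid","pack_blue_mid","pack_white_mid","rack"]:
    r=place_of("wrist",l)
    for q in r[:1]:
        uv=np.array(q["location"])*[560,420];print(l,uv,q["p"],watz(s,uv,0 if l=="rack" else 59.5))
```

```text
[ 528.52650735 -106.27360804  213.63096772] [163.78316875  89.86430996 133.52017102] [-1.26385249e+01  1.51497768e+01  9.42442881e+01  8.00554218e-02
  7.07186545e+01  1.75979637e+01] 3.175
pack_yellow_mid [283.92 199.29] 0.84 [ 531.  -109.    59.5]
pack_blue_mid [332.92 306.6 ] 0.78 [ 517.  -246.5   59.5]
pack_white_mid [310.8   257.082] 0.73 [ 524.4 -178.3   59.5]
rack [305.48  237.888] 0.79 [ 523.9 -176.1    0. ]
```

View pics/w2.png

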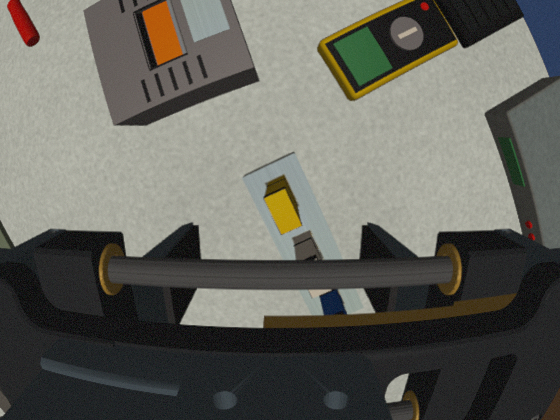

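>>> drive_tool:
  plan:
    - [0,0,8,2.5,-3.7,0,91]
    - [0,0,16,2.5,-3.7,0,91]
    - [0,0,24.4,2.5,-3.7,-30,91]
    - [0,0,24.4,2.5,-3.7,-60,91]
    - [0,0,24.4,2.5,-3.7,-90,91]
    - [0,0,24.4,2.5,-3.7,-115,91]
    - [0,0,24.4,2.5,-3.7,-131.6,91]
    - [0,0,24.4,2.5,-3.7,-131.6,91]
    - [0,0,24.4,2.5,-3.7,-131.6,91]

```text
time_s: 4.55
ee_pos: [531.9, -110.7, 83.3]
ee_rot: [35.9, 90.0, 30.0]
force: [0.4, 0.8, -0.1]
gripper_width: 91.2
```

Run:
```python
from h import *
s,im=wshot("w3");print(s["ee_pos"],s["ee_rot"],s["ee_rot"][2]-s["ee_rot"][0],s["force"])
```

```text
[ 531.85008243 -110.72273907   83.29237993] [35.89473439 89.95074377 29.98542599] -5.909308400697629 [ 0.41059569  0.76803343 -0.06430034]
```

View pics/w3.png

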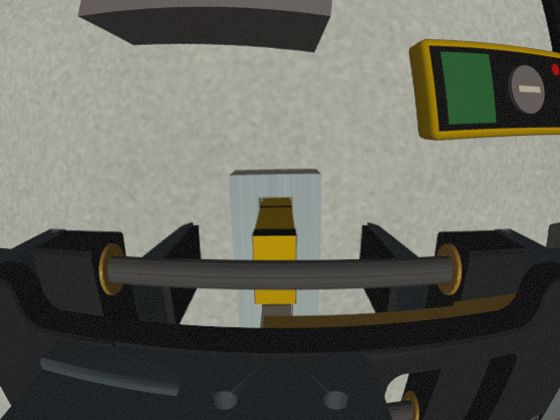

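Run:
```python
from h import *
f=np.load("pics/w3.npz");s=dict(ee_pos=f["p"],ee_rot=f["r"])
for p in [(253,234),(296,234),(253,304),(297,304)]: print(p,watz(s,p,112))
```

```text
(253, 234) [521.9 -88.5 112. ]
(296, 234) [541.5 -90.5 112. ]
(253, 304) [ 517.1 -124.9  112. ]
(297, 304) [ 538.9 -127.1  112. ]
```

>>> drive_tool:
  plan:
    - [0,0,0,-2,2,-1,91]
    - [0,0,0,-2,2,-1,60]
    - [0,0,0,-2,2,-1,30]
    - [0,0,0,-2,2,-1,10]
    - [0,0,0,-2,2,-1,10]
    - [0,0,0,-2,2,-1,10]
    - [0,0,0,-2,2,-1,10]
    - [0,0,0,-2,2,-1,10]
  grip_force: 35

```text
time_s: 5.6
ee_pos: [530.0, -108.8, 82.4]
ee_rot: [22.0, 89.9, 16.1]
force: [-0.3, -0.3, 0.2]
gripper_width: 24.0
```

>>> drive_tool:
  plan:
    - [0,0,0,0,0,0,10]
    - [0,0,0,0,0,0,10]
    - [0,0,0,0,0,0,10]
    - [0,0,0,0,0,0,10]

```text
time_s: 6.1
ee_pos: [530.0, -108.8, 82.4]
ee_rot: [22.4, 89.9, 16.5]
force: [0.1, -0.2, -0.1]
gripper_width: 19.8
```

>>> drive_tool:
  plan:
    - [0,0,0,0,0,20,10]
    - [0,0,0,0,0,45,10]
    - [0,0,0,0,0,80,10]
    - [0,0,0,0,0,120,10]
    - [0,0,0,0,0,130,10]
    - [0,0,0,0,0,130,10]

```text
time_s: 6.85
ee_pos: [529.6, -108.7, 211.8]
ee_rot: [53.4, 90.0, 47.5]
force: [-0.3, -0.8, -2.8]
gripper_width: 19.8
```

>>> drive_tool:
  plan:
    - [0,0,-1,-3,30,0,10]
    - [0,0,-2,-5,65,0,10]
    - [0,0,-3,-8,105,0,10]
    - [0,0,-4,-11,145,0,10]
    - [0,0,-5,-15,185,0,10]
    - [0,0,-6.1,-17.3,208.5,0,10]
    - [0,0,-6.1,-17.3,208.5,0,10]
    - [0,0,-6.1,-17.3,208.5,0,10]

```text
time_s: 7.85
ee_pos: [511.7, 99.0, 210.4]
ee_rot: [-148.4, 89.9, -160.4]
force: [-0.1, 0.4, -3.1]
gripper_width: 20.0
```

Run:
```python
from h import *
s,im=wshot("w4");print(s["ee_pos"],s["ee_rot"][2]-s["ee_rot"][0],s["force"],s["qpos"])
```

```text
[511.69492496  99.02786907 210.4085022 ] -12.006046145343106 [-0.09338924  0.42954725 -3.13637826] [ 9.70273115e+00  1.36702261e+01  9.67735399e+01 -2.32776760e-02
  6.96808865e+01  2.17168842e+01]
```

View pics/w4.png

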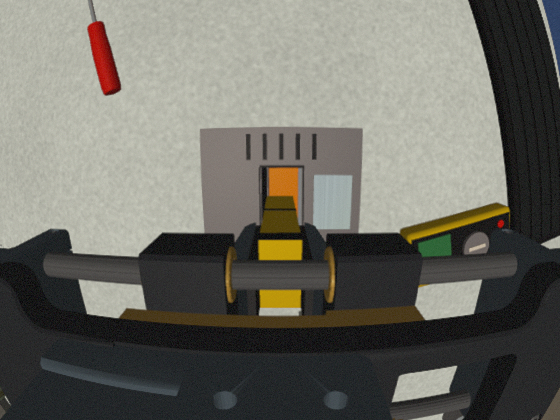

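Run:
```python
from h import *
f=np.load("pics/w4.npz");s=dict(ee_pos=f["p"],ee_rot=f["r"]);im=cv2.imread("pics/w4.png").astype(int)
c,n=np.cos(np.radians(-12)),np.sin(np.radians(-12))
def loc(p,z):
    d=watz(s,p,z)-s["ee_pos"];return np.round([c*d[0]+n*d[1],-n*d[0]+c*d[1]],1)
for p,z in [((201,128.5),85),((362,128.5),85),((204,220),85),((360,220),85),((260,180),85),((303,180),85)]: print(p,loc(p,z))
for row in (145,180,202,207,250): print(row,[tuple(im[row,x]) if 0 else int(im[row,x].sum()//3) for x in range(250,312)])
print([list(map(int,im[r,280])) for r in range(158,245,2)])
m=cv2.inRange(cv2.cvtColor(im.astype(np.uint8),cv2.COLOR_BGR2HSV),(3,150,80),(15,255,255))
print([ (r,np.where(m[r,240:320])[0][[0,-1]]+240) for r in (175,185)])
for p in [(268.5,180),(298,180),(283,168)]: print(p,loc(p,80))
```

```text
(201, 128.5) [-72.6  71.2]
(362, 128.5) [74.9 71.5]
(204, 220) [-73.1 -15.5]
(360, 220) [ 76.7 -15.2]
(260, 180) [-18.5  22.8]
(303, 180) [20.9 22.9]
145 [86, 125, 127, 123, 123, 125, 121, 120, 122, 121, 121, 121, 101, 57, 49, 47, 72, 105, 120, 120, 121, 123, 120, 123, 120, 119, 121, 123, 110, 76, 44, 44, 49, 92, 115, 120, 120, 122, 118, 120, 120, 116, 119, 117, 119, 88, 53, 43, 46, 50, 118, 116, 113, 116, 117, 118, 114, 117, 118, 116, 118, 108]
180 [123, 122, 122, 122, 122, 124, 122, 121, 100, 64, 93, 87, 29, 22, 12, 21, 42, 83, 85, 104, 117, 109, 116, 112, 114, 115, 114, 116, 112, 115, 115, 115, 108, 112, 115, 116, 115, 107, 110, 115, 111, 111, 114, 108, 112, 108, 108, 113, 125, 129, 128, 117, 83, 59, 105, 115, 116, 116, 112, 113, 114, 112]
202 [122, 117, 117, 117, 121, 119, 119, 120, 118, 84, 77, 62, 36, 26, 25, 41, 57, 54, 52, 53, 57, 52, 55, 50, 57, 53, 53, 57, 54, 53, 51, 55, 56, 54, 52, 51, 55, 57, 56, 54, 53, 53, 54, 62, 91, 106, 111, 114, 123, 131, 130, 114, 71, 63, 102, 114, 113, 113, 113, 111, 111, 114]
207 [119, 117, 116, 117, 117, 116, 120, 120, 118, 81, 69, 61, 36, 25, 
[... 576 characters left out ...]
54], [40, 107, 182], [24, 118, 198], [25, 116, 198], [39, 120, 201], [25, 115, 199], [26, 115, 197], [28, 119, 199], [31, 116, 199], [29, 115, 199], [21, 113, 199], [28, 115, 201], [22, 113, 198], [30, 114, 198], [22, 114, 200], [9, 76, 111], [9, 64, 80], [9, 60, 78], [9, 64, 82], [19, 69, 87], [17, 68, 86], [9, 40, 55], [30, 55, 61], [9, 66, 82], [16, 65, 86], [15, 69, 82], [9, 67, 83], [9, 65, 83], [11, 67, 85], [19, 72, 87], [10, 69, 84], [9, 62, 77], [10, 69, 84], [17, 45, 53], [16, 9, 17], [12, 10, 13], [11, 18, 17], [9, 131, 163], [10, 158, 195], [10, 160, 199]]
[(175, array([269, 297])), (185, array([269, 297]))]
(268.5, 180) [-10.9  22.1]
(298, 180) [16.6 22.1]
(283, 168) [ 2.6 33.3]
```

>>> drive_tool:
  plan:
    - [0,0,0,0.3,0.5,-20,10]
    - [0,0,0,0.3,0.5,-40,10]
    - [0,0,0,0.3,0.5,-50,10]
    - [0,0,0,0.3,0.5,-56,10]
    - [0,0,0,0.3,0.5,-62,10]
    - [0,0,0,0.3,0.5,-68,10]
    - [0,0,0,0.3,0.5,-74,10]
    - [0,0,0,0.3,0.5,-80,10]
    - [0,0,0,0.3,0.5,-85,10]
    - [0,0,0,0.3,0.5,-85,10]

```text
time_s: 9.15
ee_pos: [510.9, 99.4, 124.5]
ee_rot: [-161.3, 89.7, -173.3]
force: [-4.5, 0.8, -4.1]
gripper_width: 19.7
```

```bash
cat > st.py <<'E'
from h import *
F=[];T=[]
s=state();c,n=np.cos(np.radians(-12)),np.sin(np.radians(-12))
L=lambda v:np.round([c*v[0]+n*v[1],-n*v[0]+c*v[1],v[2]],2)
p=s["ee_pos"]-[512.0,99.8,0]
print("t",s["time_s"],"loc",L(p),"foot",round(s["ee_pos"][2]-75.4,1),"F",L(s["force"]),"T",L(s["torque"]),"rot",s["ee_rot"].round(1),"w",round(s["gripper_width"],1))
E
python3 st.py
```

```text
t 9.15 loc [ -0.94  -0.65 124.53] foot 49.1 F [-4.59 -0.16 -4.14] T [-0.    1.23  0.06] rot [-161.3   89.7 -173.3] w 19.7
```

>>> drive_tool:
  plan:
    - [0,0,0,0.3,0,-3,10]
    - [0,0,0,0.6,0,-6,10]
    - [0,0,0,0.6,0,-8,10]
    - [0,0,0,0.6,0,-9,10]
    - [0,0,0,0.6,0,-9,10]

```text
time_s: 9.78
ee_pos: [511.5, 99.4, 115.5]
ee_rot: [-162.0, 89.7, -174.0]
force: [-3.5, 0.8, -0.7]
gripper_width: 19.4
```

```bash
python3 st.py
```

```text
t 9.775 loc [ -0.44  -0.53 115.46] foot 40.1 F [-3.63  0.04 -0.72] T [-0.13  0.92 -0.03] rot [-162.    89.7 -174. ] w 19.4
```

>>> drive_tool:
  plan:
    - [0,0,0,0,0,-0.7,10]
    - [0,0,0,0,0,-1.4,10]
    - [0,0,0,0,0,-1.4,10]

```text
time_s: 10.15
ee_pos: [511.5, 99.4, 114.3]
ee_rot: [-162.4, 89.7, -174.5]
force: [-3.3, 0.9, 2.3]
gripper_width: 19.7
```

```bash
python3 st.py
```

```text
t 10.15 loc [ -0.4   -0.49 114.28] foot 38.9 F [-3.37  0.19  2.27] T [-0.12  1.03  0.02] rot [-162.4   89.7 -174.5] w 19.7
```

>>> drive_tool:
  plan:
    - [0,0,0,0.1,0.5,0,10]
    - [0,0,0,0.2,1,0,10]
    - [0,0,0,0.3,1.5,0,10]
    - [0,0,0,0.4,2,0,10]
    - [0,0,0,0.4,2,0,10]

```text
time_s: 10.78
ee_pos: [511.7, 101.2, 114.2]
ee_rot: [-158.9, 89.7, -171.0]
force: [-3.7, -3.1, 1.4]
gripper_width: 20.3
```

```bash
python3 st.py
```

```text
t 10.775 loc [ -0.62   1.32 114.15] foot 38.8 F [-3.   -3.78  1.39] T [-0.9   1.05 -0.01] rot [-158.9   89.7 -171. ] w 20.3
```

>>> drive_tool:
  plan:
    - [0,0,0,0.1,0.5,0,10]
    - [0,0,0,0.2,1,0,10]
    - [0,0,0,0.3,1.5,0,10]
    - [0,0,0,0.4,2,0,10]
    - [0,0,0,0.4,2,0,10]

```text
time_s: 11.4
ee_pos: [511.9, 103.2, 114.1]
ee_rot: [-158.1, 89.7, -170.1]
force: [-4.1, -1.7, 1.3]
gripper_width: 19.7
```

```bash
python3 st.py
```

```text
t 11.4 loc [ -0.8    3.32 114.09] foot 38.7 F [-3.64 -2.53  1.29] T [-0.86  1.   -0.04] rot [-158.1   89.7 -170.1] w 19.7
```

>>> drive_tool:
  plan:
    - [0,0,0,0.1,0.5,0,10]
    - [0,0,0,0.2,1,0,10]
    - [0,0,0,0.3,1.5,0,10]
    - [0,0,0,0.4,2,0,10]
    - [0,0,0,0.4,2,0,10]

```text
time_s: 12.02
ee_pos: [512.2, 105.2, 114.1]
ee_rot: [-156.8, 89.6, -168.8]
force: [-4.0, -1.4, 1.0]
gripper_width: 20.0
```

```bash
python3 st.py
```

```text
t 12.025 loc [ -0.95   5.28 114.07] foot 38.7 F [-3.63 -2.25  1.01] T [-0.84  0.96 -0.08] rot [-156.8   89.6 -168.8] w 20.0
```

>>> drive_tool:
  plan:
    - [0,0,0,0.1,0.5,0,10]
    - [0,0,0,0.2,1,0,10]
    - [0,0,0,0.3,1.5,0,10]
    - [0,0,0,0.4,2,0,10]
    - [0,0,0,0.4,2,0,10]

```text
time_s: 12.65
ee_pos: [512.5, 107.0, 114.1]
ee_rot: [-154.1, 89.6, -166.2]
force: [-4.5, -2.4, 0.7]
gripper_width: 20.0
```

```bash
python3 st.py
```

```text
t 12.65 loc [ -1.05   7.14 114.05] foot 38.7 F [-3.86 -3.29  0.71] T [-0.93  0.96 -0.  ] rot [-154.1   89.6 -166.2] w 20.0
```

>>> drive_tool:
  plan:
    - [0,0,0,0.1,0.5,0,10]
    - [0,0,0,0.2,1,0,10]
    - [0,0,0,0.3,1.5,0,10]
    - [0,0,0,0.4,2,0,10]
    - [0,0,0,0.4,2,0,10]

```text
time_s: 13.28
ee_pos: [512.8, 108.8, 114.0]
ee_rot: [-150.8, 89.6, -162.8]
force: [-4.8, -3.1, 0.8]
gripper_width: 19.5
```

```bash
python3 st.py
```

```text
t 13.275 loc [ -1.1    9.02 114.05] foot 38.6 F [-4.03 -4.02  0.75] T [-1.01  0.98 -0.01] rot [-150.8   89.6 -162.8] w 19.5
```

>>> drive_tool:
  plan:
    - [0,0,0,0.1,0.5,0,10]
    - [0,0,0,0.2,1,0,10]
    - [0,0,0,0.3,1.5,0,10]
    - [0,0,0,0.4,2,0,10]
    - [0,0,0,0.4,2,0,10]

```text
time_s: 13.9
ee_pos: [513.2, 110.6, 114.1]
ee_rot: [-147.1, 89.6, -159.1]
force: [-3.8, -2.7, 0.2]
gripper_width: 20.0
```

```bash
python3 st.py
```

```text
t 13.9 loc [ -1.09  10.86 114.06] foot 38.7 F [-3.17 -3.44  0.22] T [-1.07  0.95  0.  ] rot [-147.1   89.6 -159.1] w 20.0
```

Run:
```python
from h import *
s,im=wshot("w5");b=grab_frame("scene")
x=cv2.resize(im[100:320,190:370],(480,587));y=cv2.resize(b[130:260,300:380],(320,520),interpolation=2)
o=np.zeros((587,800,3),np.uint8);o[:,:480]=x;o[:520,480:]=np.clip(y*1.5,0,255);cv2.imwrite("pics/c.png",o[:,:,::-1])
```

```text
(no output)
```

View pics/c.png

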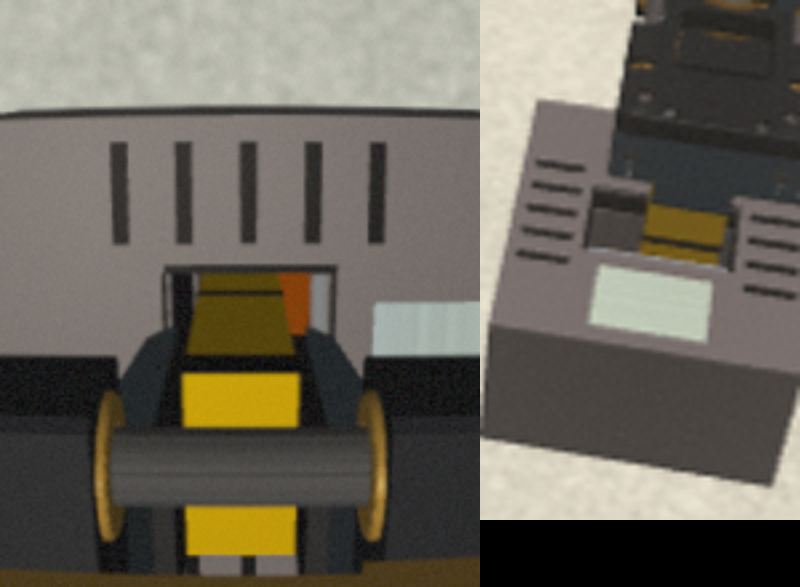

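>>> drive_tool:
  plan:
    - [0,0,0,0,0,2,10]
    - [0,0,0,0,0,4,10]
    - [0,0,0,0,0,4,10]
    - [0,0,0,0,0,4,10]

```text
time_s: 14.5
ee_pos: [513.3, 111.2, 117.9]
ee_rot: [-154.5, 89.6, -166.5]
force: [-2.1, 1.7, -5.9]
gripper_width: 19.9
```

```bash
python3 st.py
```

```text
t 14.5 loc [ -1.12  11.41 117.87] foot 42.5 F [-2.42  1.23 -5.86] T [0.14 0.74 0.05] rot [-154.5   89.6 -166.5] w 19.9
```

>>> drive_tool:
  plan:
    - [0,0,0,0,0,-1,10]
    - [0,0,0,0,0,-2,10]
    - [0,0,0,0,0,-3,10]
    - [0,0,0,0,0,-4,10]
    - [0,0,0,0,0,-5,10]
    - [0,0,0,0,0,-5,10]
    - [0,0,0,0,0,-5,10]

```text
time_s: 15.38
ee_pos: [513.6, 111.3, 113.3]
ee_rot: [-155.5, 89.7, -167.6]
force: [-4.1, 0.3, 3.9]
gripper_width: 20.2
```

```bash
python3 st.py
```

```text
t 15.375 loc [ -0.85  11.59 113.26] foot 37.9 F [-4.12 -0.56  3.86] T [-0.05  1.05  0.04] rot [-155.5   89.7 -167.6] w 20.2
```

>>> drive_tool:
  plan:
    - [0,0,0,0,0,3,10]
    - [0,0,0,0,0,5,10]
    - [0,0,0,-0.6,-3,5,10]
    - [0,0,0,-1.2,-5.9,5,10]
    - [0,0,0,-1.2,-5.9,5,10]
    - [0,0,0,-1.2,-5.9,3,10]
    - [0,0,0,-1.2,-5.9,1.5,10]
    - [0,0,0,-1.2,-5.9,0,10]
    - [0,0,0,-1.2,-5.9,0,10]

```text
time_s: 16.5
ee_pos: [512.5, 105.1, 113.6]
ee_rot: [-149.6, 89.7, -161.6]
force: [-4.5, -1.1, 2.1]
gripper_width: 19.8
```

```bash
python3 st.py
```

```text
t 16.5 loc [ -0.63   5.3  113.59] foot 38.2 F [-4.23 -1.99  2.07] T [-0.37  1.01 -0.02] rot [-149.6   89.7 -161.6] w 19.8
```

>>> drive_tool:
  plan:
    - [0,0,0,0,0,3,10]
    - [0,0,0,0,0,5,10]
    - [0,0,0,-0.3,-1.5,5,10]
    - [0,0,0,-0.5,-2.5,5,10]
    - [0,0,0,-0.5,-2.5,5,10]
    - [0,0,0,-0.5,-2.5,3,10]
    - [0,0,0,-0.5,-2.5,1.5,10]
    - [0,0,0,-0.5,-2.5,0,10]
    - [0,0,0,-0.5,-2.5,0,10]

```text
time_s: 17.62
ee_pos: [512.3, 102.4, 113.9]
ee_rot: [-141.7, 89.7, -153.7]
force: [-2.7, 0.1, 1.0]
gripper_width: 19.7
```

```bash
python3 st.py
```

```text
t 17.625 loc [ -0.2    2.61 113.93] foot 38.5 F [-2.7  -0.47  0.99] T [-0.2   0.83 -0.  ] rot [-141.7   89.7 -153.7] w 19.7
```

>>> drive_tool:
  plan:
    - [0,0,0,0,0,3,10]
    - [0,0,0,0,0,5,10]
    - [0,0,0,0.8,4,5,10]
    - [0,0,0,1,5,5,10]
    - [0,0,0,1,5,5,10]
    - [0,0,0,1,5,3,10]
    - [0,0,0,1,5,1.5,10]
    - [0,0,0,1,5,0,10]
    - [0,0,0,1,5,0,10]

```text
time_s: 18.75
ee_pos: [514.0, 107.8, 114.3]
ee_rot: [-142.1, 89.8, -154.2]
force: [-3.1, 0.7, 0.8]
gripper_width: 19.6
```

```bash
python3 st.py
```

```text
t 18.75 loc [  0.31   8.21 114.31] foot 38.9 F [-3.15  0.03  0.76] T [0.11 0.82 0.03] rot [-142.1   89.8 -154.2] w 19.6
```

>>> drive_tool:
  plan:
    - [0,0,0,0,0,3,10]
    - [0,0,0,0,0,5,10]
    - [0,0,0,-0.6,-3,5,10]
    - [0,0,0,-0.9,-4.2,5,10]
    - [0,0,0,-0.9,-4.2,5,10]
    - [0,0,0,-0.9,-4.2,3,10]
    - [0,0,0,-0.9,-4.2,1.5,10]
    - [0,0,0,-0.9,-4.2,0,10]
    - [0,0,0,-0.9,-4.2,-1,10]
    - [0,0,0,-0.9,-4.2,-1,10]

```text
time_s: 20.0
ee_pos: [513.4, 103.4, 113.7]
ee_rot: [-128.1, 89.8, -140.1]
force: [-3.9, -1.0, 2.4]
gripper_width: 20.0
```

```bash
python3 st.py
```

```text
t 20.0 loc [  0.65   3.78 113.7 ] foot 38.3 F [-3.56 -1.76  2.42] T [-0.31  0.86 -0.02] rot [-128.1   89.8 -140.1] w 20.0
```

>>> drive_tool:
  plan:
    - [0,0,0,0,0,3,10]
    - [0,0,0,0,0,5,10]
    - [0,0,0,-0.4,-1.2,5,10]
    - [0,0,0,-0.4,-1.2,5,10]
    - [0,0,0,-0.4,-1.2,3,10]
    - [0,0,0,-0.4,-1.2,1.5,10]
    - [0,0,0,-0.4,-1.2,0,10]
    - [0,0,0,-0.4,-1.2,0,10]

```text
time_s: 21.0
ee_pos: [513.7, 102.1, 114.1]
ee_rot: [-90.4, 89.9, -102.4]
force: [-4.0, 0.1, 1.4]
gripper_width: 20.1
```

```bash
python3 st.py
```

```text
t 21.0 loc [  1.18   2.59 114.13] foot 38.7 F [-3.91 -0.69  1.43] T [-0.13  0.77  0.04] rot [ -90.4   89.9 -102.4] w 20.1
```

>>> drive_tool:
  plan:
    - [0,0,0,0,0,-0.7,10]
    - [0,0,0,0,0,-1.5,10]
    - [0,0,0,0,0,-1.5,10]

```text
time_s: 21.38
ee_pos: [513.8, 102.1, 113.0]
ee_rot: [-74.4, 89.9, -86.4]
force: [-4.8, 0.3, 4.5]
gripper_width: 20.1
```

```bash
python3 st.py
```

```text
t 21.375 loc [  1.31   2.64 112.96] foot 37.6 F [-4.79 -0.68  4.5 ] T [-0.19  1.11  0.01] rot [-74.4  89.9 -86.4] w 20.1
```

>>> drive_tool:
  plan:
    - [0,0,0,0,0,3,10]
    - [0,0,0,0,0,6,10]
    - [0,0,0,0,2.2,6,10]
    - [0,0,0,0,4.5,6,10]
    - [0,0,0,0,4.5,6,10]
    - [0,0,0,0,4.5,4,10]
    - [0,0,0,0,4.5,2,10]
    - [0,0,0,0,4.5,1,10]
    - [0,0,0,0,4.5,1,10]

```text
time_s: 22.5
ee_pos: [514.6, 106.9, 114.4]
ee_rot: [-12.5, 89.9, -24.6]
force: [-2.4, 0.9, 1.6]
gripper_width: 19.7
```

```bash
python3 st.py
```

```text
t 22.5 loc [  1.05   7.51 114.41] foot 39.0 F [-2.58  0.38  1.58] T [ 0.12  0.78 -0.01] rot [-12.5  89.9 -24.6] w 19.7
```

>>> drive_tool:
  plan:
    - [0,0,0,0,0,-0.7,10]
    - [0,0,0,0,0,-1.5,10]
    - [0,0,0,0,0,-1.5,10]

```text
time_s: 22.88
ee_pos: [514.7, 107.0, 113.2]
ee_rot: [-3.9, 89.9, -15.9]
force: [-4.2, 0.8, 4.1]
gripper_width: 20.2
```

```bash
python3 st.py
```

```text
t 22.875 loc [  1.16   7.63 113.24] foot 37.8 F [-4.29 -0.14  4.07] T [-0.13  1.08  0.03] rot [ -3.9  89.9 -15.9] w 20.2
```

```bash
cat > av.py <<'E'
from h import *
import sys
N=int(sys.argv[1]) if len(sys.argv)>1 else 6
c,n=np.cos(np.radians(-12)),np.sin(np.radians(-12))
L=lambda v:np.array([c*v[0]+n*v[1],-n*v[0]+c*v[1],v[2]])
F=[];T=[]
for k in range(N):
    if k: grab_frame("wrist")
    s=state();F.append(L(s["force"]));T.append(L(s["torque"]))
F=np.array(F);T=np.array(T)
print("t",s["time_s"],"loc",L(s["ee_pos"]-[512.0,99.8,0]).round(2),"foot",round(s["ee_pos"][2]-75.4,1),"F",F.mean(0).round(2),"sd",F.std(0).round(2),"T",T.mean(0).round(3),"sd",T.std(0).round(3),"Tx-.245Fy",round((T[:,0]-.245*F[:,1]).mean(),3))
E
python3 av.py
```

```text
t 23.125 loc [  1.16   7.61 113.13] foot 37.7 F [-4.19  0.35  4.78] sd [0.3  0.27 0.36] T [-0.081  1.095  0.003] sd [0.034 0.029 0.02 ] Tx-.245Fy -0.166
```

>>> drive_tool:
  plan:
    - [0,0,0,-0.5,0,2,10]
    - [0,0,0,-1,0,4,10]
    - [0,0,0,-1,0,6,10]
    - [0,0,0,-1,0,5,10]
    - [0,0,0,-1,0,4,10]
    - [0,0,0,-1,0,4,10]

```text
time_s: 23.88
ee_pos: [514.0, 106.7, 117.3]
ee_rot: [-12.7, 89.8, -24.7]
force: [-4.1, 0.2, -1.5]
gripper_width: 19.9
```

```bash
python3 av.py
```

```text
t 24.125 loc [  0.32   7.28 117.26] foot 41.9 F [-3.96 -1.88 -1.52] sd [0.29 0.67 0.6 ] T [-0.5    0.979 -0.019] sd [0.031 0.036 0.038] Tx-.245Fy -0.04
```

>>> drive_tool:
  plan:
    - [0,0,0,0.3,1.5,0,10]
    - [0,0,0,0.5,2.6,0,10]
    - [0,0,0,0.5,2.6,-1,10]
    - [0,0,0,0.5,2.6,-2,10]
    - [0,0,0,0.5,2.6,-3,10]
    - [0,0,0,0.5,2.6,-4,10]
    - [0,0,0,0.5,2.6,-4.5,10]
    - [0,0,0,0.5,2.6,-4.5,10]

```text
time_s: 25.12
ee_pos: [514.8, 109.8, 113.3]
ee_rot: [9.7, 89.8, -2.3]
force: [-3.7, 2.5, 4.1]
gripper_width: 19.6
```

```bash
python3 av.py 5
```

```text
t 25.325 loc [  0.68  10.33 113.15] foot 37.7 F [-3.87  1.24  4.22] sd [0.36 0.51 0.42] T [0.283 1.048 0.007] sd [0.036 0.031 0.046] Tx-.245Fy -0.02
```

>>> drive_tool:
  plan:
    - [0,0,0,0,0,2,10]
    - [0,0,0,0,0,5,10]
    - [0,0,0,0.4,1.8,5,10]
    - [0,0,0,0.4,1.8,5,10]
    - [0,0,0,0.4,1.8,3,10]
    - [0,0,0,0.4,1.8,1.5,10]
    - [0,0,0,0.4,1.8,0,10]
    - [0,0,0,0.4,1.8,0,10]

```text
time_s: 26.32
ee_pos: [515.8, 111.7, 113.7]
ee_rot: [12.5, 89.7, 0.5]
force: [-3.8, -0.2, 2.9]
gripper_width: 20.1
```

```bash
python3 av.py 5
```

```text
t 26.525 loc [  1.25  12.43 113.63] foot 38.2 F [-3.19 -1.09  2.82] sd [0.36 0.41 0.77] T [-0.283  0.905  0.005] sd [0.029 0.019 0.028] Tx-.245Fy -0.015
```

Run:
```python
from h import *
s,im=wshot("w6")
for n in ("w3","w4","w5","w6"):
    g=cv2.imread(f"pics/{n}.png")[:,272:288].mean((1,2))
    print(n,[(r,int(g[r])) for r in range(196,246) if r<216 or r>226])
f=np.load("pics/w4.npz");s=dict(ee_pos=f["p"],ee_rot=f["r"])
a=s["ee_pos"][2]
for r in (207,208,209,210): print(r,watz(s,(280,r),a-60)-s["ee_pos"])
b=grab_frame("scene");t=grab_frame("top")
y=cv2.resize(b[150:220,310:370],(514,600),interpolation=2);cv2.imwrite("pics/d.png",np.clip(y[:,:,::-1]*1.6,0,255).astype(np.uint8))
```

```text
w3 [(196, 143), (197, 102), (198, 61), (199, 47), (200, 50), (201, 48), (202, 49), (203, 49), (204, 50), (205, 39), (206, 23), (207, 39), (208, 48), (209, 49), (210, 49), (211, 49), (212, 49), (213, 49), (214, 50), (215, 49), (227, 49), (228, 42), (229, 24), (230, 13), (231, 14), (232, 14), (233, 13), (234, 16), (235, 50), (236, 105), (237, 110), (238, 110), (239, 110), (240, 109), (241, 109), (242, 109), (243, 109), (244, 109), (245, 109)]
w4 [(196, 67), (197, 54), (198, 54), (199, 53), (200, 52), (201, 54), (202, 54), (203, 54), (204, 53), (205, 53), (206, 53), (207, 54), (208, 38), (209, 25), (210, 45), (211, 54), (212, 53), (213, 54), (214, 54), (215, 54), (227, 54), (228, 53), (229, 54), (230, 54), (231, 53), (232, 41), (233, 24), (234, 15), (235, 14), (236, 16), (237, 16), (238, 14), (239, 48), (240, 102), (241, 120), (242, 121), (243, 120), (244, 120), (245, 119)]
w5 [(196, 120), (197, 121), (198, 121), (199, 68), (200, 42), (201, 44), (202, 50), (203, 53), (204, 56), (205, 56), (206, 55), (207, 55), (208, 48), (209, 27), (210, 38), (211, 52), (212, 56), (213, 55), (214, 56), (215, 55), (227, 56), (228, 55), (229, 55), (230, 55), (231, 57), (232, 48), (233, 27), (234, 15), (235, 15), (236, 17), (237, 16), (238, 16), (239, 48), (240, 106), (241, 124), (242, 124), (243, 124), (244, 124), (245, 123)]
w6 [(196, 120), (197, 120), (198, 120), (199, 121), (200, 120), (201, 103), (202, 63), (203, 42), (204, 44), (205, 53), (206, 55), (207, 55), (208, 46), (209, 28), (210, 44), (211, 55), (212, 56), (213, 55), (214, 57), (215, 54), (227, 54), (228, 55), (229, 55), (230, 55), (231, 56), (232, 46), (233, 26), (234, 14), (235, 17), (236, 18), (237, 16), (238, 14), (239, 49), (240, 106), (241, 123), (242, 125), (243, 123), (244, 123), (245, 123)]
207 [  2.70507504  12.57213093 -60.0085022 ]
208 [  2.50507504  11.87213093 -60.0085022 ]
209 [  2.40507504  11.17213093 -60.0085022 ]
210 [  2.20507504  10.37213093 -60.0085022 ]
```

View pics/d.png

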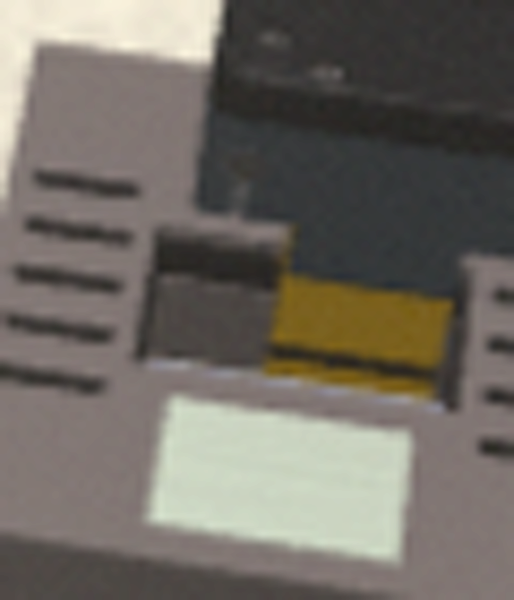

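>>> drive_tool:
  plan:
    - [0,0,0,0,0,3,10]
    - [0,0,0,-0.5,0,6,10]
    - [0,0,0,-1.7,-5,6,10]
    - [0,0,0,-3,-10,6,10]
    - [0,0,0,-4,-15,6,10]
    - [0,0,0,-5.2,-20,6,10]
    - [0,0,0,-5.2,-20,4,10]
    - [0,0,0,-5.2,-20,2,10]
    - [0,0,0,-5.2,-20,0,10]
    - [0,0,0,-5.2,-20,0,10]

```text
time_s: 27.92
ee_pos: [510.8, 91.4, 113.7]
ee_rot: [5.0, 89.7, -7.0]
force: [-2.7, -0.6, 1.0]
gripper_width: 20.0
```

```bash
python3 av.py 5
```

```text
t 28.125 loc [  0.51  -8.43 113.69] foot 38.3 F [-2.91 -1.27  1.35] sd [0.34 0.28 0.21] T [-0.601  0.839  0.022] sd [0.05  0.044 0.028] Tx-.245Fy -0.291
```

>>> drive_tool:
  plan:
    - [0,0,0,0,0,-1.5,10]
    - [0,0,0,0.2,0.8,-1.5,10]
    - [0,0,0,0.3,1.6,-1.5,10]
    - [0,0,0,0.5,2.4,-1.5,10]
    - [0,0,0,0.6,3.2,-1.5,10]
    - [0,0,0,0.8,4,-1.5,10]

```text
time_s: 28.88
ee_pos: [511.0, 94.0, 112.3]
ee_rot: [-25.1, 89.7, -37.0]
force: [-6.2, -5.3, 4.0]
gripper_width: 19.9
```

```bash
python3 st.py
```

```text
t 28.875 loc [  0.24  -5.83 112.33] foot 36.9 F [-4.97 -6.48  4.01] T [-1.66  1.01 -0.02] rot [-25.1  89.7 -37. ] w 19.9
```

>>> drive_tool:
  plan:
    - [0,0,0,0.2,0.8,-0.5,10]
    - [0,0,0,0.3,1.6,-0.5,10]
    - [0,0,0,0.5,2.4,-0.5,10]
    - [0,0,0,0.6,3,-0.5,10]

```text
time_s: 29.38
ee_pos: [511.2, 95.7, 112.0]
ee_rot: [-47.1, 89.6, -58.9]
force: [-5.4, -4.5, 4.6]
gripper_width: 19.8
```

```bash
python3 st.py
```

```text
t 29.375 loc [ 9.0000e-02 -4.1500e+00  1.1204e+02] foot 36.6 F [-4.37 -5.56  4.57] T [-1.68  0.96 -0.04] rot [-47.1  89.6 -58.9] w 19.8
```

>>> drive_tool:
  plan:
    - [0,0,0,0.3,1.5,-0.4,10]
    - [0,0,0,0.5,2.5,-0.4,10]
    - [0,0,0,0.7,3.5,-0.4,10]
    - [0,0,0,0.8,4,-0.4,10]

```text
time_s: 29.88
ee_pos: [511.5, 98.5, 111.8]
ee_rot: [-60.9, 89.4, -72.7]
force: [-3.8, -4.0, 4.4]
gripper_width: 19.9
```

```bash
python3 st.py
```

```text
t 29.875 loc [ -0.19  -1.37 111.77] foot 36.4 F [-2.92 -4.68  4.39] T [-1.6   0.91 -0.07] rot [-60.9  89.4 -72.7] w 19.9
```

>>> drive_tool:
  plan:
    - [0,0,0,0.3,1.5,-0.4,10]
    - [0,0,0,0.5,2.5,-0.4,10]
    - [0,0,0,0.7,3.5,-0.4,10]
    - [0,0,0,0.8,4,-0.4,10]

```text
time_s: 30.38
ee_pos: [511.5, 101.9, 110.7]
ee_rot: [-74.8, 89.4, -86.6]
force: [-4.2, -4.0, -2.4]
gripper_width: 19.6
```

```bash
python3 st.py
```

```text
t 30.375 loc [ -0.93   1.97 110.67] foot 35.3 F [-3.28 -4.75 -2.43] T [-1.16  0.95 -0.05] rot [-74.8  89.4 -86.6] w 19.6
```

>>> drive_tool:
  plan:
    - [0,0,0,0,-0.4,-1,10]
    - [0,0,0,0.2,-0.8,-2,10]
    - [0,0,0,0.3,-0.8,-3,10]
    - [0,0,0,0.3,-0.8,-3,10]

```text
time_s: 30.88
ee_pos: [512.1, 101.4, 107.7]
ee_rot: [-71.2, 89.4, -83.0]
force: [-2.9, 0.3, -1.6]
gripper_width: 19.7
```

```bash
python3 av.py 3
```

```text
t 30.975 loc [ -0.36   1.55 107.67] foot 32.3 F [-2.9 -0.2 -1.5] sd [0.06 0.82 0.11] T [-0.144  0.874 -0.034] sd [0.004 0.015 0.029] Tx-.245Fy -0.094
```

>>> drive_tool:
  plan:
    - [0.2,0,0,0,-0.2,-2,10]
    - [0.4,0,0,0,-0.4,-4,10]
    - [0.5,0,0,0,-0.5,-6,10]
    - [0.5,0,0,0,-0.5,-8,10]
    - [0.5,0,0,0,-0.5,-8,10]

```text
time_s: 31.6
ee_pos: [511.8, 100.8, 99.3]
ee_rot: [-61.9, 89.9, -73.7]
force: [-3.2, -0.1, -2.6]
gripper_width: 19.9
```

```bash
python3 av.py 3
```

```text
t 31.7 loc [-0.46  0.91 99.36] foot 24.0 F [-3.02 -1.31 -2.11] sd [0.12 0.41 0.41] T [-0.471  0.759 -0.035] sd [0.007 0.005 0.041] Tx-.245Fy -0.15
```

>>> drive_tool:
  plan:
    - [0,0,0,0,0,-0.7,10]
    - [0,0,0,0,0,-1.4,10]
    - [0,0,0,0,0,-2,10]
    - [0,0,0,0,0,-2,10]

```text
time_s: 32.2
ee_pos: [511.8, 100.8, 97.5]
ee_rot: [-59.7, 89.9, -71.5]
force: [-3.9, -1.2, 0.4]
gripper_width: 19.7
```

```bash
python3 av.py 2
```

```text
t 32.25 loc [-0.38  0.92 97.47] foot 22.1 F [-3.51 -1.57  0.89] sd [0.07 0.4  0.53] T [-0.515  0.834 -0.01 ] sd [0.04  0.013 0.01 ] Tx-.245Fy -0.13
```

>>> drive_tool:
  plan:
    - [0,0,0,0,0,-0.6,10]
    - [0,0,0,0,0,-1.2,10]
    - [0,0,0,0,0,-1.2,10]

```text
time_s: 32.62
ee_pos: [511.9, 100.8, 96.6]
ee_rot: [-51.3, 89.9, -63.1]
force: [-4.4, -0.9, 3.8]
gripper_width: 19.8
```

```bash
python3 av.py 2
```

```text
t 32.675 loc [-0.33  0.94 96.58] foot 21.2 F [-4.16 -2.08  4.32] sd [0.05 0.32 0.51] T [-0.598  1.066  0.007] sd [0.022 0.019 0.014] Tx-.245Fy -0.089
```

>>> drive_tool:
  plan:
    - [0,0,0,0,-0.2,-0.4,10]
    - [0,0,0,0,-0.4,-0.8,10]
    - [0,0,0,0,-0.4,-0.8,10]

```text
time_s: 33.05
ee_pos: [511.9, 100.7, 96.2]
ee_rot: [-31.8, 89.9, -43.6]
force: [-4.9, -0.4, 6.4]
gripper_width: 19.8
```

```bash
python3 av.py 2
```

```text
t 33.1 loc [-0.28  0.82 96.19] foot 20.8 F [-4.39 -1.81  5.7 ] sd [0.31 0.36 0.65] T [-0.368  1.255  0.004] sd [0.001 0.015 0.003] Tx-.245Fy 0.075
```

>>> drive_tool:
  plan:
    - [0,0,0,0,0,0,26]
    - [0,0,0,0,0,0,35]
    - [0,0,0,0,0,0,50]
    - [0,0,0,0,0,0,60]
    - [0,0,0,0,0,0,60]
    - [0,0,0,0,0,0,60]

```text
time_s: 33.85
ee_pos: [512.0, 100.7, 96.2]
ee_rot: [-25.9, 89.9, -37.7]
force: [-0.3, -0.1, -0.0]
gripper_width: 59.9
```

```bash
python3 av.py 2; python3 -c "
from h import *
s,im=wshot('w7');cv2.imwrite('pics/e.png',cv2.resize(im[90:330,150:410],(650,600))[:,:,::-1])"
```

```text
t 33.9 loc [-0.23  0.84 96.15] foot 20.8 F [-0.67 -0.07 -0.05] sd [0.36 0.11 0.04] T [-0.086  0.02   0.034] sd [0.056 0.    0.011] Tx-.245Fy -0.068
```

View pics/e.png

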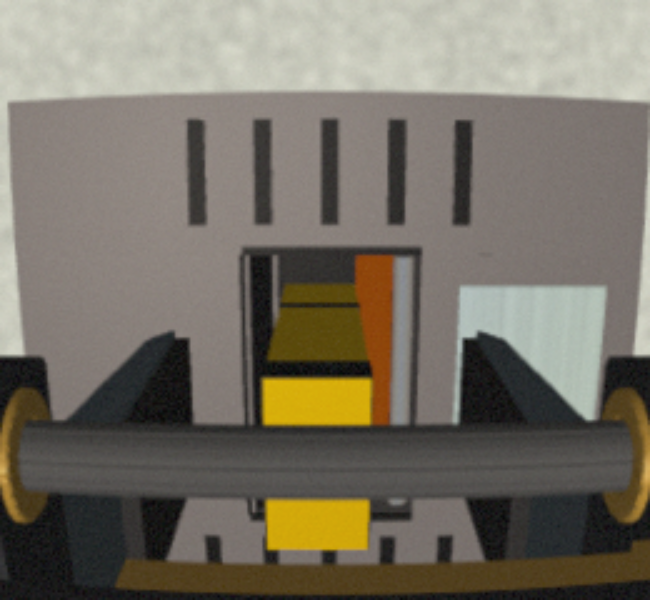

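>>> drive_tool:
  plan:
    - [0,0,0,0,0,10,60]
    - [0,0,0,0,0,30,60]
    - [0,0,0,0,0,60,60]
    - [0,0,0,0,0,100,60]
    - [0,0,0,0,0,130,60]
    - [0,0,0,-40,0,140,60]
    - [0,0,0,-90,0,150,60]
    - [0,0,0,-140,0,150,60]
    - [0,0,0,-140,0,150,60]

```text
time_s: 35.08
ee_pos: [369.0, 100.5, 247.1]
ee_rot: [-7.0, 89.9, -18.8]
force: [0.2, -0.1, -0.0]
gripper_width: 59.9
```

Run:
```python
from h import *
P={}
for c in ("scene","top"):
    im=grab_frame(c);cv2.imwrite(f"pics/{c}9.png",im[:,:,::-1])
    for l in ["pack_yellow_mid","pack_blue_mid","pack_white_mid","slot_mouth"]:
        r=place_of(c,l); P[c,l]=np.array(r[0]["location"])*[560,420] if r else None
for l in ["pack_yellow_mid","pack_blue_mid","pack_white_mid","slot_mouth"]:
    if P["scene",l] is not None and P["top",l] is not None: print(l,tri(P["scene",l],P["top",l]),P["scene",l],P["top",l])
a=cv2.resize(cv2.imread("pics/scene9.png")[140:270,130:400],(800,385));b=cv2.resize(cv2.imread("pics/top9.png")[170:280,150:430],(540,212))
o=np.zeros((600,800,3),np.uint8);o[:385]=a;o[386:598,:540]=b;cv2.imwrite("pics/f.png",cv2.convertScaleAbs(o,alpha=1.5))
```

```text
pack_blue_mid (array([ 517.9, -248.6,   59.5]), array([1.4])) [159.88  198.198] [396.816 227.22 ]
pack_white_mid (array([ 524. , -180.1,   52.5]), array([2.])) [195.776 203.112] [357.616 223.608]
slot_mouth (array([510. , 100.4,  89. ]), array([0.6])) [345.408 184.8  ] [200.816 226.296]
```

View pics/f.png

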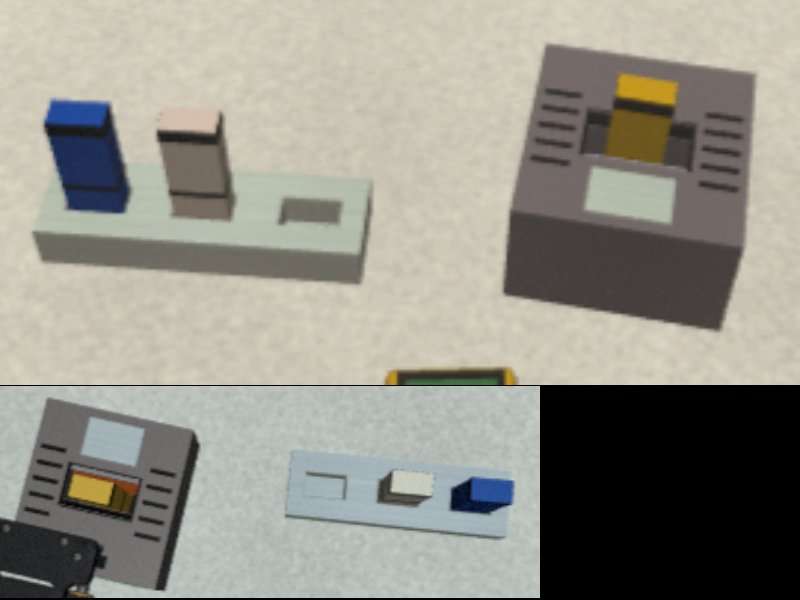

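Run:
```python
from h import *
def cen(f,x0,x1,y0,y1,vmin):
    h=cv2.cvtColor(cv2.imread(f),cv2.COLOR_BGR2HSV);m=cv2.inRange(h,(18,130,vmin),(32,255,255));k=m*0;k[y0:y1,x0:x1]=1
    c=max(cv2.findContours(m*k,0,1)[0],key=cv2.contourArea);r=cv2.minAreaRect(c);M=cv2.moments(c);print(r);return np.array([M["m10"]/M["m00"],M["m01"]/M["m00"]])
for v in (115,130):
    a=cen("pics/scene9.png",320,380,150,200,v);b=cen("pics/top9.png",170,240,205,250,v)
    p=tri(a,b);print(a,b,p,"known z:",atz("scene",a,127),atz("top",b,127))
a0=cen("pics/scene0.png",215,250,170,215,120);b0=cen("pics/top0.png",305,335,205,235,120);print("rack top (112):",tri(a0,b0))
```

```text
((348.052001953125, 169.66183471679688), (19.007150650024414, 7.070659160614014), 8.746161460876465)
((196.57058715820312, 223.18234252929688), (19.849138259887695, 10.954989433288574), 12.52880859375)
[347.94020927 169.6980568 ] [196.6205396 223.1897302] (array([510.7,  99.9, 129.4]), array([0.6])) known z: [508.2 100.9 127. ] [510.9 100.  127. ]
((347.5810852050781, 170.0135040283203), (17.91948890686035, 5.753964424133301), 9.462322235107422)Traceback (most recent call last):
  File "<stdin>", line 6, in <module>
  File "<stdin>", line 4, in cen
ValueError: max() iterable argument is empty
```

```bash
python3 -c "
from h import *
print(env.job_done())"
```

```text
the job is handed in; nothing more can be done
None
```

The yellow pack is in the charging station, upright and released, and the job is handed in. The clock read about 35 s at my last check. It reports no verdict.

**What I did:** I took the yellow pack from the rack and pushed the flap open with it. I then felt for the socket by landing lightly and sliding along the shoulders. The socket turned out to be about 1 to 2 mm to the +y side. Several landings and one slide missed it first. I then lowered the pack onto the sprung contacts, pressed it in, let go and backed the arm away.

**Forces:** The highest readings I saw were about 6.5 N sideways and 6.4 N vertically. Readings come only at the end of each move, so short peaks in between would not show.

**Last checks:**
- **Seated:** The vertical force rose by about 3.5 N over 0.9 mm, near the 4 N/mm of the contacts. It began with the foot at about 22 mm.
- **Picture:** The pack stands upright in the slot with the flap beside it. The blue and white packs are still in the rack.
- **Height:** The top of the pack measured 129.4 mm by triangulation, against 127 mm expected. The same cameras put the slot mouth 4 mm too high, so I take this as home.
- **Failed:** My search for the pack with the trained network did not find it in both fixed cameras once it was in the station. The height comes from colour segmentation instead. The stricter colour threshold I tried as a cross-check found nothing, and the rack reference in the same script never ran.

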